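Shut the marked air valve under the sliding cover

TASK

The air to the tester's grips has to be turned off: push the cover of the valve box straight back, away from the outlet fittings, as far as it goes, and then push the marked valve handle under it, the one with the round disc-shaped end, clockwise until it is fully shut. Leave the straight square-ended handle next to it as it is, leave the cover back, and do not move or pick up the things standing about.

Things in the scene. Friction and masses are not known exactly. Their poses are not given: they have to be found in the camera images.
- manifold: Fixed grey valve box, 210 deep (its x) x 240 wide (y), walls 60 high, 6 thick, side rails to 77 mm. Origin: centre of underside, on the desk. +x: front (brass outlet fittings, 18 mm out, at z 24) to back; +y left. Front half: open bay (x -99 to 0, y -114 to 114 mm, floor at z 8) with two valves at pivots x -28, y -60 and 42 (either way round); back half: deck, z 60. Turned up to 0.45 rad.
- cover (a joint): Sliding aluminium cover of the bay: block 105 (box x) x 230 (box y) x 28 mm, 62 to 90 mm above the desk, held between rails. Value in m: 0 = closed (front face flush with the box front), 0.100 = at its stop, fully back on the deck, bay open. Starts at 0 to 0.012. Moves along box +x; friction about 2.5 N, no spring, stays where left.
- cover_front (a point): Middle of the cover's upright front face (76 mm above the desk), the face to push; it moves with the cover. x of its axes = box +x (the opening direction).
- marked_handle (a joint): Marked valve handle, value in rad: 0 = open (handle points from the pivot to the front, box -x), 1.571 = fully shut at its stop (handle points to box +y, a quarter turn clockwise seen from above). Starts at 0 to 0.2. Friction about 0.10 N m (2.5 N at the disc), no spring.
- marked_end (a point): Centre of the top of the round disc end (28 mm diameter) of the marked handle, 40 mm from the pivot. The steel handle is 12 mm thick, from 44 to 56 mm above the desk; its arm is 13 mm wide. Below it the brass valve body (24 mm wide, along box x) reaches up to 36 mm. The bay is clear for 35 mm on the side from which it is pushed.
- marked_pivot (a point): On the pivot axis of the marked handle, at the height of the handle's top (56 mm).
- plain_handle (a joint): The other handle, same values; starts at 0 to 0.2 and must stay as it is.
- plain_end (a point): Top of the straight square-ended handle (13 mm wide all along, 54 mm from pivot to end, same heights), 40 mm from its pivot. To be left alone.
- plain_pivot (a point): On the pivot axis of the straight handle, at its top (56 mm).
- tape: Small dark tape roll, 59 mm across, 19 high, lying on the desk to the left of the box; origin centre of underside. Bystander, loose.
- pot: Grease pot, 57 mm across, 32 high, beyond the tape roll; origin centre of underside. Bystander, loose.
- battery: Battery lying on the desk just in front of the tester, 50 long, 15 mm thick; origin centre of underside. Bystander, loose.
- eyelet: Pale flanged eyelet, 26 mm across, 10 high, near the front edge of the desk; origin centre of underside. Bystander, loose.

How it is judged:
By the outcome, as a careful person would: the job done as asked, in the order asked, and still so for the second after the job is handed in, with the robot touching nothing.
It also fails if it takes over 40 s, if anything falls off the work surface, if the arm or the gripper's body presses on something with over 40 N, if the wrist force passes 120 N, or if a joint passes its speed limit or range.

ROBOT

A 7-joint arm with a two-finger parallel gripper is mounted at the origin on a cart in front of the work surface, level with it; the furniture and walls round the work are solid. World frame = base frame: x ahead of the robot, y to its left, z up, the work surface at z = 0. Lengths are in mm, angles in rad, forces in N, time in s.
With the tool pointing down it reaches from about 400 to 900 mm from the base axis. Payload 5.5 kg.
Tool frame: the origin (TCP) lies at the centre of the arm's flange, where the gripper is bolted on; the fingertips stand 173 mm ahead of it and the grasp point (between the pads) lies 155 mm ahead of it; x points along the fingers, z is the direction in which the jaws open and shut, and the axes are right-handed (so a half turn about x gives the same grasp; the last joint's range is limited). The gripper opens to 85 mm and grips with 20 to 120 N. Pads are 22 mm wide; open, the fingers measure 114 mm over their backs; the gripper's body (76 mm by 85 mm) begins 54 mm behind the grasp point. The pads swing forward as they close: fully open they stand 13 mm farther back than shut.
Start: joints at [1.497, 0.501, -0.427, 1.55, 0.221, 1.138, -0.21], TCP at [214.831, -613.469, 404.71] pointing down, gripper open.
Joint ranges: [-2.88, 2.88], [-0.31, 2.03], [-1.54, 1.56], [0.2, 2.42], [-1.41, 4.55], [0.19, 2.02], [-2.57, 2.57]. Speed limits (rad/s): [2.57, 2.57, 3.14, 3.14, 3.14, 3.14, 3.14].

INTERFACE

Orientations are given as a 3x3 rotation matrix whose columns are the frame's x, y, z axes.
In Python, from rig import arm, camera, get_calibration, close_job, nets gives the robot as it stands.
- The arm moves only by the shell command python3 -m crank 'ROWS' [FORCE]. ROWS is JSON, a list of rows, each an object of numbers: "x", "y", "z": the shift along the world's x, y, z in m; "wx", "wy", "wz": the turn, a rotation vector about the world's x, y, z in degrees; "gripper": the finger opening in m, from 0 to 0.0854. A call has 1 to 10 rows; each row shifts and turns the commanded pose from where the row before left it; what a row does not reach is not made up. A row lasts 1/8 s, in which the tool goes at most 62.5 mm and 10.7 degrees, less where a joint would pass 70% of its speed; a pose out of reach is approached as far as the arm can. A call with a gripper value outside its range is refused whole. The fingers move at their own pace and stop on an object; FORCE is the grip in N (left out, the last holds). Time passes only in rows, so rows that do not move let the fingers close. It gives the time, the measured TCP pose, the force and the opening at its end, in the units of the state.
- arm.get_obs(): the state, without advancing time (a new reading comes with each control period).
- camera(name): name is "side" or "top"; returns the picture (420x560x3 uint8, red, green, blue); there is no depth.
- get_calibration(name): a dict with "intrinsics" (3x3 intrinsics, pixels), "D" ([k1, k2, p1, p2, k3] as OpenCV has them; the pictures are not rectified), "cam_to_world" (4x4, takes a point from camera to world coordinates). Camera axes: x right, y up, looking along -z (the intrinsics and any distortion apply to the point x, -y, -z); pixel columns grow to the right and rows downward; lengths in mm; the calibration is good to about 2 mm. A picture is of the moment at which its call begins. get_calibration takes no time and is no camera call.
- close_job(): hands the job in, once; it reports no verdict.
Trained networks look in the newest picture that a camera, given by its name, has taken for a name from the list of things; names that differ only in an ending like _2 or _b are one class to them, and where a whole thing is asked for, a point or a joint stands for the part that bears it (a point fixed in the world has none). Each returns a list of dicts, best first, with "score" (0 to 1); they miss things now and then, are a little off and sometimes report something else, mostly with a low value. They report only what shows in the picture. A call takes as long as a camera call.
- nets.boxes_of(camera, thing): "position" ([column, row] in pixels, amid what is visible of it).
- nets.masks_of(camera, thing): "pixels" (420x560 bool, what is visible of it) and "position" ([column, row] in pixels, amid what is visible of it).
- nets.landmark_of(camera, thing): "position" ([column, row] in pixels: a listed point, or the origin of a listed thing).
The state is a dict: "clock": time; "joints": joint angles; "qvel": joint speeds; "tau": joint torques, N m; "eef_pos": TCP position; "tcp_rot": TCP orientation; "ft_force": force on the tool from outside, world axes, zero at the start; "torque": the same for the moment, N m; "grip_width": finger opening in mm.
Only numpy, scipy, OpenCV 4.12 (cv2) and the standard library are available. Lean on these libraries where they do the work, as an engineer would, in place of code of your own. Each camera call takes 0.05 s, during which the arm holds its last target.

## Working session

There is one attempt and no reset: what is moved stays moved. The work goes in short steps, Python scripts to look and compute and a shell command to move; the robot and the scene stay as the last step left them, time stands still between calls to the robot, and variables do not carry over. Pictures are saved under pics/ and viewed, and the job is handed in when it is done.

```bash
ls; mkdir -p pics; cat > h.py <<'E'
import numpy as np, cv2
from rig import arm, camera, get_calibration, close_job, nets
def ray(cam,px):
    c=get_calibration(cam);K=np.array(c["intrinsics"],float);D=np.array(c["D"],float);T=np.array(c["cam_to_world"],float)
    u=cv2.undistortPoints(np.array([[px]],float),K,D)[0,0]
    d=T[:3,:3]@np.array([u[0],-u[1],-1.0]);return T[:3,3],d
def at_z(cam,px,z):
    o,d=ray(cam,px);return o+d*(z-o[2])/d[2]
def proj(cam,P):
    c=get_calibration(cam);K=np.array(c["intrinsics"],float);D=np.array(c["D"],float);T=np.array(c["cam_to_world"],float)
    p=(np.atleast_2d(P)-T[:3,3])@T[:3,:3];p=p*[1,-1,-1]
    return cv2.projectPoints(p,np.zeros(3),np.zeros(3),K,D)[0][:,0]
def save(cam,name):
    im=camera(cam);cv2.imwrite("pics/"+name,im[:,:,::-1]);return im
E
python3 - <<'E'
from h import *
for c in("side","top"):
    save(c,c+"0.png"); T=np.array(get_calibration(c)["cam_to_world"]);print(c,T.round(3).tolist())
o=arm.get_obs();print(o["clock"],o["eef_pos"],np.round(o["tcp_rot"],3).tolist(),o["ft_force"],o["grip_width"])
E
```

```text
pics
side [[-0.923, 0.229, -0.309, 184.575], [-0.385, -0.517, 0.765, 553.321], [0.015, 0.825, 0.565, 618.376], [0.0, 0.0, 0.0, 1.0]]
top [[-0.028, 0.996, -0.081, 417.601], [-0.999, -0.03, -0.023, -201.697], [-0.025, 0.08, 0.996, 1092.425], [0.0, 0.0, 0.0, 1.0]]
0.1 [ 214.62748595 -613.195208    403.78441632] [[-0.001, 0.944, 0.331], [0.002, 0.331, -0.944], [-1.0, 0.0, -0.002]] [-0.21713512  0.03905972 -0.17550683] 85.05228322025808
```

View pics/side0.png

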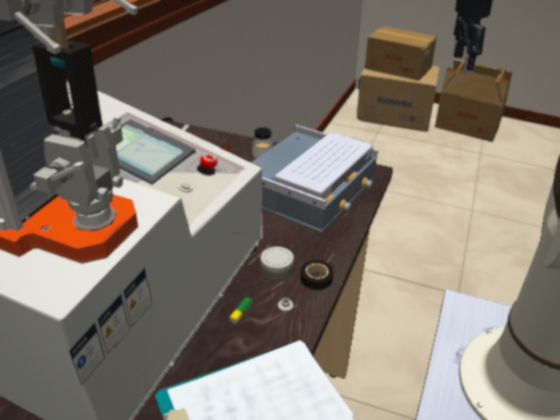

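View pics/top0.png

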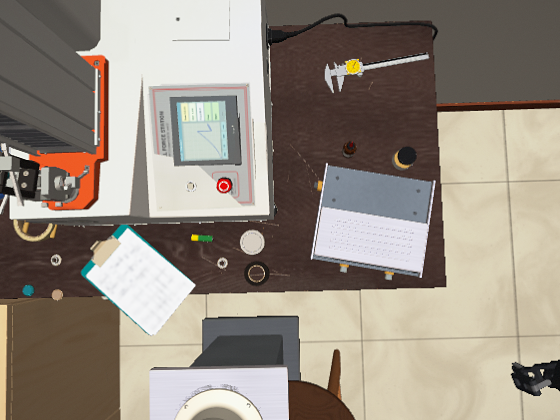

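```bash
python3 - <<'E'
from h import *
for t,z in(("manifold",0),("cover_front",76),("marked_end",56),("tape",0),("pot",0),("battery",0)):
  for c in("top","side"):
    for r in nets.landmark_of(c,t)[:2]:
        print(t,c,round(r["score"],2),np.round(r["position"],1),at_z(c,r["position"],z).round(1))
E
```

```text
manifold top 0.8 [369.3 220.1] [ 479.6 -358.8    0. ]
manifold side 0.97 [307.5 190.8] [ 469.2 -347.2    0. ]
manifold side 0.21 [276.  270.7] [434.5 -85.3   0. ]
cover_front top 0.57 [364.9 262.4] [ 384.8 -334.8   76. ]
cover_front side 0.78 [349.9 171.4] [ 379.9 -338.    76. ]
tape top 0.66 [254.4 275.4] [359.4 -88.8   0. ]
tape top 0.27 [203.5 236.5] [452.7  28.3   0. ]
tape side 0.57 [314.4 279.1] [365.8 -91.6   0. ]
pot top 0.71 [251.4 239.2] [443.2 -83.7   0. ]
pot side 0.9 [273.6 270.8] [438.3 -83.4   0. ]
battery top 0.43 [204.1 237.9] [449.4  27.    0. ]
battery side 0.77 [242.1 308.4] [450.1  20.3   0. ]
battery side 0.36 [283.2 305.6] [391.8 -12.    0. ]
```

```bash
python3 - <<'E'
import cv2
a=cv2.imread("pics/top0.png")[140:300,295:455];b=cv2.imread("pics/side0.png")[110:240,240:400]
cv2.imwrite("pics/topz.png",cv2.resize(a,(640,640)) if 0 else cv2.resize(a,None,fx=3.75,fy=3.75,interpolation=cv2.INTER_CUBIC))
cv2.imwrite("pics/sidez.png",cv2.resize(b,None,fx=4.5,fy=4.5,interpolation=cv2.INTER_CUBIC))
E
```

```text
(no output)
```

View pics/topz.png

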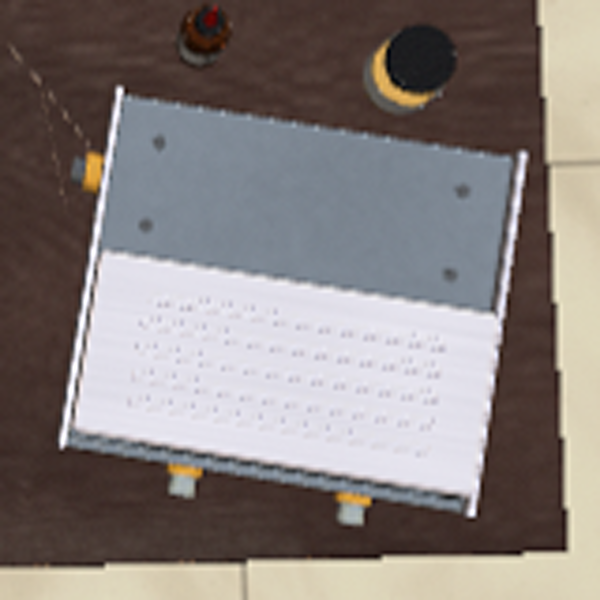

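View pics/sidez.png

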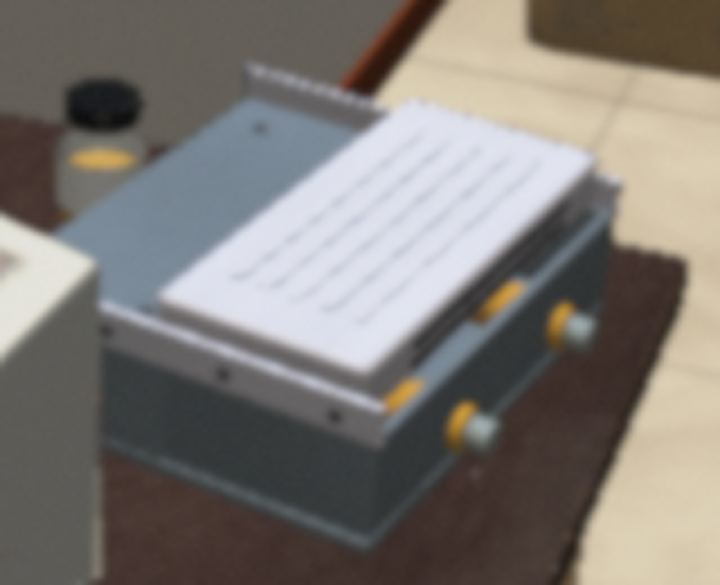

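The top view shows the box with the cover nearly closed. The rail ends are at about (311.5,259), (327,163.5), (435,181) and (421,277.5). The outlets face the desk's front edge. In the side view the pot stands well away from the box.

```bash
python3 - <<'E'
from h import *
from scipy.optimize import least_squares
z=np.array([[62,447],[120,88],[526,153],[473,516]],float)
tp=np.array([295,140])+z/3.75
B=np.array([[-105,120,77],[105,120,77],[105,-120,77],[-105,-120,77]],float)
# side: z: (px/4.5 + (240,110)) FL rail corner top, BR rail top, FR rail top, front-left bottom, 
zs=np.array([[387,408],[250,66],[618,184],[365,547]],float); sp=np.array([240,110])+zs/4.5
Bs=np.array([[-105,120,77],[105,-120,77],[-105,-120,77],[-105,120,0]],float)
def W(p,X):
    c,s=np.cos(p[2]),np.sin(p[2]);return X@np.array([[c,s,0],[-s,c,0],[0,0,1]])+[p[0],p[1],0]
def f(p,w=(1,1)): return np.r_[w[0]*(proj("top",W(p,B))-tp).ravel(),w[1]*(proj("side",W(p,Bs))-sp).ravel()]
for w in((1,1),(1,0),(0,1)):
    r=least_squares(f,[470,-355,-.15],args=(w,),x_scale=[10,10,.1]);print(w,r.x.round(3),r.fun.round(1))
p=least_squares(f,[470,-355,-.15],x_scale=[10,10,.1]).x
for P in ([-105,0,76],):print(W(p,np.array([P],float)))
# cover front/back top edge positions from top, z=90
for q in ((272,468),(75,432),(475,495),(300,282)):
    w=at_z("top",np.array([295,140])+np.array(q)/3.75,90);d=w[:2]-p[:2];c,s=np.cos(p[2]),np.sin(p[2]);print(q,(c*d[0]+s*d[1]).round(1),(-s*d[0]+c*d[1]).round(1))
E
```

```text
(1, 1) [ 4.75027e+02 -3.56685e+02 -1.92000e-01] [-0.8 -0.  -0.9  0.4  0.3  0.5  0.7  0.  -1.5 -0.7 -0.1 -1.4  0.7 -2.3
  0.5  1.6]
(1, 0) [ 4.75506e+02 -3.57057e+02 -1.93000e-01] [-0.7 -0.3 -0.7  0.1  0.6  0.3  0.8 -0.1 -0.  -0.  -0.  -0.   0.  -0.
  0.   0. ]
(0, 1) [ 4.74405e+02 -3.55258e+02 -1.90000e-01] [-0.   0.  -0.   0.  -0.   0.   0.   0.  -1.2 -0.2 -0.2 -1.1  0.8 -2.
  0.8  2.1]
[[ 371.95839842 -336.63667128   76.        ]]
(272, 468) -96.8 -0.1
(75, 432) -94.9 112.7
(475, 495) -93.1 -114.6
(300, 282) 9.7 0.1
```

```bash
python3 -m crank '[{"x":0.019,"y":0.04,"wz":-6,"gripper":0},{"x":0.019,"y":0.04,"wz":-6,"gripper":0},{"x":0.019,"y":0.04,"wz":-6,"gripper":0},{"x":0.019,"y":0.04,"wz":-6,"gripper":0},{"x":0.019,"y":0.04,"wz":-6,"gripper":0},{"x":0.019,"y":0.04,"gripper":0},{"x":0.019,"y":0.04,"gripper":0},{"z":-0.03,"gripper":0},{"z":-0.04,"gripper":0}]' 40
python3 - <<'E'
from h import *
o=arm.get_obs();print(o["clock"],o["eef_pos"],np.round(o["tcp_rot"],3).tolist(),o["ft_force"],o["grip_width"],o["joints"])
save("side","side1.png");save("top","top1.png")
E
```

```text
0.7 [ 214.82276558 -613.47422441  404.7316567 ] [[0.0, 0.944, 0.33], [-0.0, 0.33, -0.944], [-1.0, 0.0, 0.0]] [ 0.95346439  0.72807888 -0.10273032] 85.33296034588206 [ 1.49719359  0.5008657  -0.4269768   1.55039397  0.22080828  1.13829217
 -0.21029192]schema error: expected keys x, y, z, wx, wy, wz, gripper
```

View pics/side1.png

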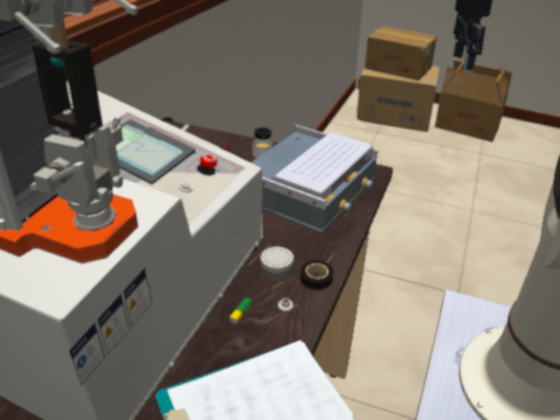

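The call was refused because every row needs all seven keys. Nothing has moved.

```bash
python3 -m crank '[{"x":0.019,"y":0.04,"z":0,"wx":0,"wy":0,"wz":-6,"gripper":0},{"x":0.019,"y":0.04,"z":0,"wx":0,"wy":0,"wz":-6,"gripper":0},{"x":0.019,"y":0.04,"z":0,"wx":0,"wy":0,"wz":-6,"gripper":0},{"x":0.019,"y":0.04,"z":0,"wx":0,"wy":0,"wz":-6,"gripper":0},{"x":0.019,"y":0.04,"z":0,"wx":0,"wy":0,"wz":-6,"gripper":0},{"x":0.019,"y":0.04,"z":0,"wx":0,"wy":0,"wz":0,"gripper":0},{"x":0.019,"y":0.04,"z":0,"wx":0,"wy":0,"wz":0,"gripper":0},{"x":0,"y":0,"z":-0.03,"wx":0,"wy":0,"wz":0,"gripper":0},{"x":0,"y":0,"z":-0.04,"wx":0,"wy":0,"wz":0,"gripper":0},{"x":0,"y":0,"z":0,"wx":0,"wy":0,"wz":0,"gripper":0}]' 40
python3 - <<'E'
from h import *
o=arm.get_obs();print(o["clock"],o["eef_pos"],np.round(o["tcp_rot"],3).tolist(),o["ft_force"],o["grip_width"],o["joints"])
save("side","side2.png");save("top","top2.png")
E
```

```text
clock: 2.05
eef_pos: [346.8, -332.4, 332.7]
tcp_rot: [[-0.004, 0.983, -0.185], [0.004, -0.185, -0.983], [-1.0, -0.005, -0.003]]
ft_force: [0.4, 0.2, 0.2]
grip_width: -0.3
2.05 [ 346.79494781 -332.42360001  332.65071411] [[-0.004, 0.983, -0.185], [0.004, -0.185, -0.983], [-1.0, -0.005, -0.003]] [0.41622196 0.17887982 0.23027462] -0.254599419835054 [ 1.11580636  0.29817283 -0.47043696  2.03002627  0.17567667  0.85760686
 -1.20990181]
```

View pics/side2.png

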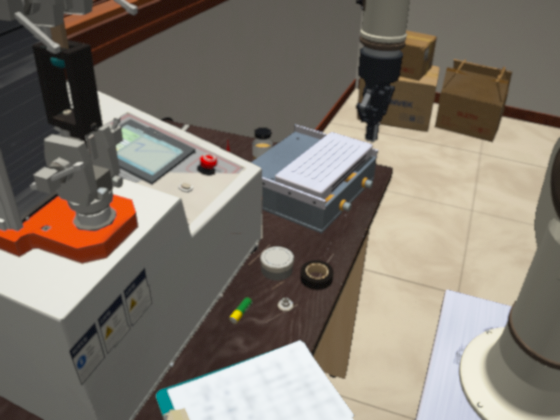

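```bash
python3 - <<'E'
from h import *
for h in (150,160,170): print(h,proj("side",[346.8,-332.4,h]),proj("top",[346.8,-332.4,h]))
a=cv2.imread("pics/side2.png")[60:220,300:420];b=cv2.imread("pics/top2.png")[200:340,300:440]
cv2.imwrite("pics/z2.png",np.hstack([cv2.resize(a,None,fx=3.5,fy=3.5),cv2.resize(b,None,fx=2.6,fy=4)[:560]]))
E
```

```text
150 [[369.50450459 143.27550174]] [[369.42227561 282.75481235]]
160 [[370.09860929 138.6114636 ]] [[370.14663335 283.12151228]]
170 [[370.69632509 133.89943985]] [[370.88681782 283.49622082]]
```

View pics/z2.png

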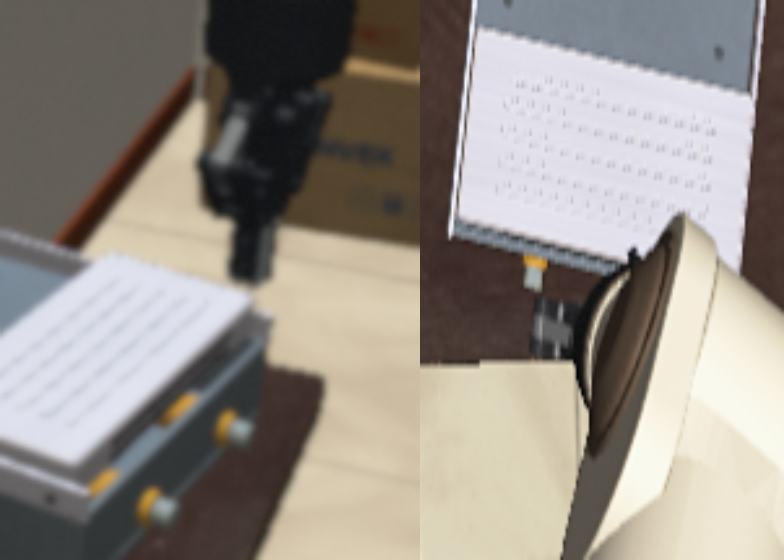

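```bash
python3 -m crank '[{"x":0,"y":0,"z":-0.03,"wx":0,"wy":0,"wz":0,"gripper":0},{"x":0,"y":0,"z":-0.03,"wx":0,"wy":0,"wz":0,"gripper":0},{"x":0,"y":0,"z":-0.03,"wx":0,"wy":0,"wz":0,"gripper":0},{"x":0,"y":0,"z":0,"wx":0,"wy":0,"wz":0,"gripper":0},{"x":0.0147,"y":-0.0029,"z":0,"wx":0,"wy":0,"wz":0,"gripper":0},{"x":0.0147,"y":-0.0029,"z":0,"wx":0,"wy":0,"wz":0,"gripper":0},{"x":0.0147,"y":-0.0029,"z":0,"wx":0,"wy":0,"wz":0,"gripper":0},{"x":0.0147,"y":-0.0029,"z":0,"wx":0,"wy":0,"wz":0,"gripper":0}]'
python3 - <<'E'
from h import *
a=save("side","side3.png");b=save("top","top3.png")
E
```

```text
clock: 3.15
eef_pos: [407.6, -345.6, 245.2]
tcp_rot: [[-0.0, 0.983, -0.186], [-0.001, -0.186, -0.983], [-1.0, 0.0, 0.001]]
ft_force: [-3.4, 0.2, 2.4]
grip_width: 0.3
```

View pics/side3.png

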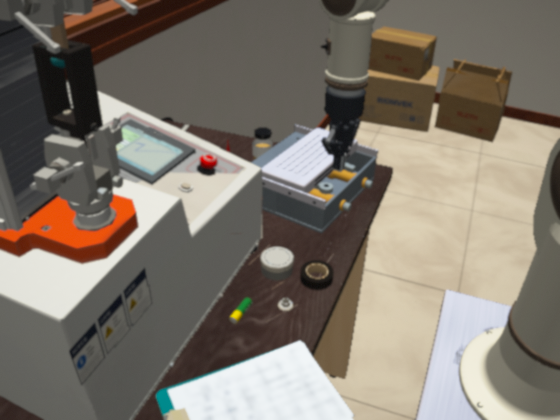

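The cover is sliding, with about 3.4 N on the tool. In the side view the disc of the left valve is already showing at about (327,187).

```bash
python3 -m crank '[{"x":0.0147,"y":-0.0029,"z":0,"wx":0,"wy":0,"wz":0,"gripper":0},{"x":0.0147,"y":-0.0029,"z":0,"wx":0,"wy":0,"wz":0,"gripper":0},{"x":0.0098,"y":-0.0019,"z":0,"wx":0,"wy":0,"wz":0,"gripper":0},{"x":0.0049,"y":-0.001,"z":0,"wx":0,"wy":0,"wz":0,"gripper":0},{"x":0.002,"y":-0.0004,"z":0,"wx":0,"wy":0,"wz":0,"gripper":0},{"x":0,"y":0,"z":0,"wx":0,"wy":0,"wz":0,"gripper":0}]'

```

```text
clock: 4.0
eef_pos: [452.9, -354.0, 244.7]
tcp_rot: [[0.001, 0.983, -0.186], [0.0, -0.186, -0.983], [-1.0, 0.001, -0.0]]
ft_force: [-0.8, 1.2, -0.1]
grip_width: -0.3
```

```bash
python3 -m crank '[{"x":0.002,"y":-0.0004,"z":0,"wx":0,"wy":0,"wz":0,"gripper":0},{"x":0.002,"y":-0.0004,"z":0,"wx":0,"wy":0,"wz":0,"gripper":0}]'

```

```text
clock: 4.25
eef_pos: [456.6, -354.8, 244.7]
tcp_rot: [[-0.0, 0.983, -0.186], [0.0, -0.186, -0.983], [-1.0, -0.0, -0.0]]
ft_force: [-2.3, 1.7, 0.2]
grip_width: 0.2
```

```bash
python3 -m crank '[{"x":0.002,"y":-0.0004,"z":0,"wx":0,"wy":0,"wz":0,"gripper":0},{"x":0.001,"y":-0.0002,"z":0,"wx":0,"wy":0,"wz":0,"gripper":0}]'; python3 -m crank '[{"x":0.001,"y":-0.0002,"z":0,"wx":0,"wy":0,"wz":0,"gripper":0},{"x":0.001,"y":-0.0002,"z":0,"wx":0,"wy":0,"wz":0,"gripper":0}]'

```

```text
clock: 4.5
eef_pos: [459.9, -355.5, 244.8]
tcp_rot: [[0.0, 0.983, -0.186], [0.0, -0.186, -0.983], [-1.0, 0.0, -0.0]]
ft_force: [-1.8, 2.9, 0.1]
grip_width: 0.1
clock: 4.75
eef_pos: [461.0, -355.7, 244.7]
tcp_rot: [[-0.002, 0.983, -0.186], [0.001, -0.186, -0.983], [-1.0, -0.003, -0.0]]
ft_force: [-7.0, 4.6, 5.8]
grip_width: -0.3
```

```bash
python3 -m crank '[{"x":0.001,"y":-0.0002,"z":0,"wx":0,"wy":0,"wz":0,"gripper":0},{"x":0.0,"y":0,"z":0,"wx":0,"wy":0,"wz":0,"gripper":0}]';python3 -m crank '[{"x":0.001,"y":-0.0002,"z":0,"wx":0,"wy":0,"wz":0,"gripper":0},{"x":0.0,"y":0,"z":0,"wx":0,"wy":0,"wz":0,"gripper":0}]'

```

```text
clock: 5.0
eef_pos: [461.3, -355.9, 244.7]
tcp_rot: [[-0.004, 0.982, -0.186], [0.001, -0.186, -0.983], [-1.0, -0.004, -0.0]]
ft_force: [-8.1, 5.1, 6.0]
grip_width: -0.1
clock: 5.25
eef_pos: [461.6, -356.0, 244.5]
tcp_rot: [[-0.006, 0.982, -0.186], [0.002, -0.186, -0.982], [-1.0, -0.006, -0.001]]
ft_force: [-9.2, 4.3, 8.4]
grip_width: 0.0
```

The force climbs while the tool barely advances, so the cover is at its stop. I'll back off and look at the handles.

```bash
python3 -m crank '[{"x":-0.0147,"y":0.0029,"z":0,"wx":0,"wy":0,"wz":0,"gripper":0},{"x":-0.02,"y":0.004,"z":0.04,"wx":0,"wy":0,"wz":9,"gripper":0},{"x":-0.03,"y":-0.02,"z":0.05,"wx":0,"wy":0,"wz":9,"gripper":0},{"x":-0.03,"y":-0.04,"z":0.03,"wx":0,"wy":0,"wz":9,"gripper":0},{"x":-0.03,"y":-0.04,"z":0,"wx":0,"wy":0,"wz":9,"gripper":0},{"x":-0.03,"y":-0.04,"z":0,"wx":0,"wy":0,"wz":9,"gripper":0},{"x":0,"y":0,"z":0,"wx":0,"wy":0,"wz":0,"gripper":0}]'
python3 - <<'E'
from h import *
a=save("side","side4.png");b=save("top","top4.png")
cv2.imwrite("pics/z4.png",np.hstack([cv2.resize(a[110:240,240:400,::-1],(400,325)),cv2.resize(b[140:300,295:455,::-1],(400,325))]))
cv2.imwrite("pics/z4b.png",cv2.resize(b[140:300,295:455,::-1],None,fx=3.75,fy=3.75,interpolation=cv2.INTER_CUBIC))
cv2.imwrite("pics/z4s.png",cv2.resize(a[110:240,240:400,::-1],None,fx=4.5,fy=4.5,interpolation=cv2.INTER_CUBIC))
p=np.array([475,-356.7]);c,s=np.cos(-.192),np.sin(-.192)
for t,z in(("cover_front",76),("marked_end",56),("marked_pivot",56),("plain_end",56),("plain_pivot",56)):
  for cam in("top","side"):
    for r in nets.landmark_of(cam,t)[:2]:
        w=at_z(cam,r["position"],z);d=w[:2]-p
        print(t,cam,round(r["score"],2),np.round(r["position"],1),w.round(1),"box",(c*d[0]+s*d[1]).round(1),(-s*d[0]+c*d[1]).round(1))
E
```

```text
clock: 6.12
eef_pos: [304.4, -494.2, 364.9]
tcp_rot: [[-0.0, 0.831, 0.557], [-0.004, 0.557, -0.831], [-1.0, -0.002, 0.003]]
ft_force: [-0.7, 1.1, 0.2]
grip_width: 0.3
cover_front top 0.72 [372.2 221.6] [ 471.9 -354.    76. ] box -3.6 2.1
cover_front top 0.33 [250.8 237.5] [445.2 -90.7  76. ] box -80.0 255.5
cover_front side 0.78 [313.2 160.1] [ 461.9 -350.3   76. ] box -14.1 3.8
marked_end top 0.6 [346.1 244.7] [ 423.9 -297.8   56. ] box -61.4 48.1
marked_end side 0.81 [322.7 185.8] [ 421.8 -295.    56. ] box -64.0 50.4
marked_pivot top 0.86 [352.9 230.9] [ 453.7 -313.8   56. ] box -29.0 38.0
marked_pivot side 0.61 [308.5 176.7] [ 459.  -315.7   56. ] box -23.6 37.2
plain_end top 0.73 [391.8 255.4] [ 397.7 -396.7   56. ] box -68.2 -54.0
plain_end side 0.74 [348.7 165.8] [ 395.6 -392.    56. ] box -71.2 -49.8
plain_pivot top 0.69 [398.3 236.5] [ 438.6 -412.7   56. ] box -25.1 -61.9
plain_pivot side 0.73 [332.4 159.6] [ 435.1 -402.8   56. ] box -30.4 -52.9
```

View pics/z4b.png

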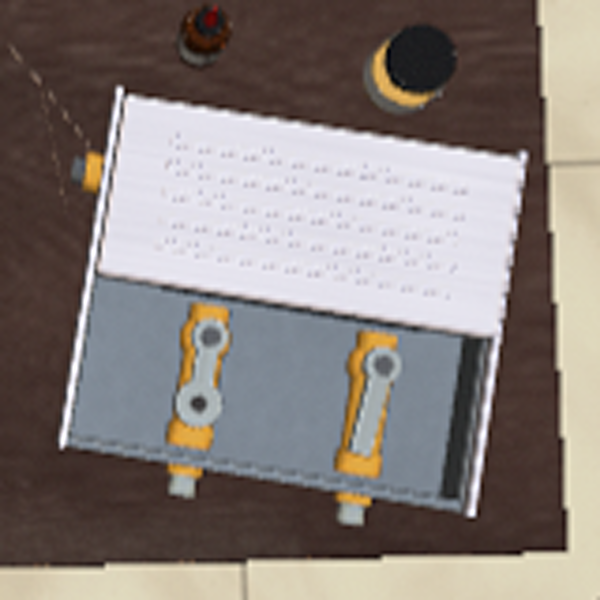

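View pics/z4s.png

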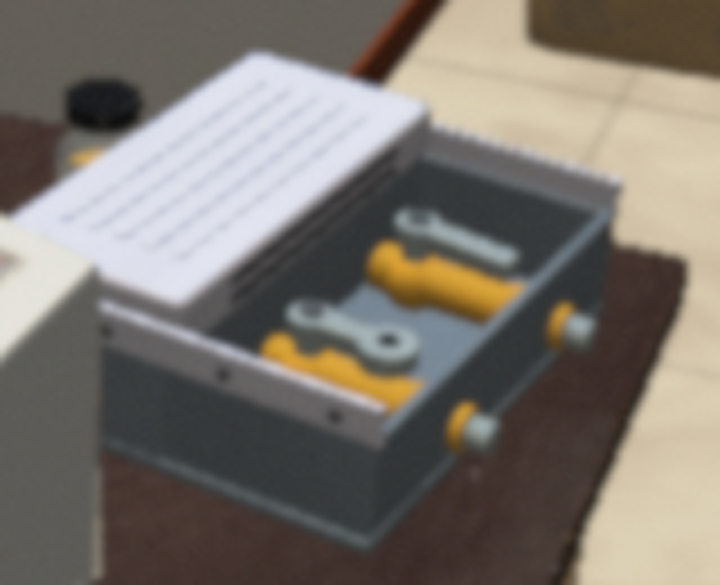

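The cover is fully back. The marked valve with the disc end is the left one: disc at about (348,247.7), pivot at about (351,229.3) in the top picture. The plain handle is on the right at about (393,249).

```bash
python3 - <<'E'
from h import *
p=np.array([475,-356.7]);c,s=np.cos(-.192),np.sin(-.192)
def bx(w): d=w[:2]-p;return np.array([c*d[0]+s*d[1],-s*d[0]+c*d[1]]).round(1)
for n,q in(("end",(199,404)),("piv",(210.5,336)),("ppiv",(383,366)),("coverL",(98,272)),("coverR",(494,335)),("plend",(363,452))):
    w=at_z("top",np.array([295,140])+np.array(q)/3.75,90 if n[0]=="c" else 56);print(n,w.round(1),bx(w))
for n,q in(("end",(394,341)),("piv",(312,311)),("ppiv",(420,219))):
    w=at_z("side",np.array([240,110])+np.array(q)/4.5,56);print("side",n,w.round(1),bx(w))
E
```

```text
end [ 417.2 -301.8   56. ] [-67.3  42.8]
piv [ 456.7 -310.1   56. ] [-26.8  42.3]
ppiv [ 436.2 -410.    56. ] [-27.9 -59.8]
coverL [ 493.8 -244.    90. ] [ -3.1 114.2]
coverR [ 451.3 -466.6   90. ] [  -2.3 -112.4]
plend [ 386.5 -396.2   56. ] [-79.3 -55.6]
side end [ 413. -299.   56.] [-71.9  44.8]
side piv [ 454.3 -307.7   56. ] [-29.6  44.2]
side ppiv [ 434.4 -407.5   56. ] [-30.2 -57.6]
```

```bash
python3 -m crank '[{"x":0.0211,"y":0.0321,"z":0,"wx":0,"wy":0,"wz":9,"gripper":0},{"x":0.0211,"y":0.0321,"z":0,"wx":0,"wy":0,"wz":9,"gripper":0},{"x":0.0211,"y":0.0321,"z":0,"wx":0,"wy":0,"wz":9,"gripper":0},{"x":0.0211,"y":0.0321,"z":0,"wx":0,"wy":0,"wz":9,"gripper":0},{"x":0.0211,"y":0.0321,"z":0,"wx":0,"wy":0,"wz":9,"gripper":0},{"x":0,"y":0,"z":-0.04,"wx":0,"wy":0,"wz":0,"gripper":0},{"x":0,"y":0,"z":-0.04,"wx":0,"wy":0,"wz":0,"gripper":0},{"x":0,"y":0,"z":0,"wx":0,"wy":0,"wz":0,"gripper":0}]'
python3 - <<'E'
from h import *
a=save("side","side5.png")
cv2.imwrite("pics/z5s.png",cv2.resize(a[90:240,240:400,::-1],None,fx=3.9,fy=3.9,interpolation=cv2.INTER_CUBIC))
E
```

```text
clock: 7.72
eef_pos: [413.3, -328.1, 282.3]
tcp_rot: [[-0.004, 0.185, 0.983], [0.004, 0.983, -0.185], [-1.0, 0.003, -0.005]]
ft_force: [-0.6, 0.3, 0.9]
grip_width: 0.1
```

View pics/z5s.png

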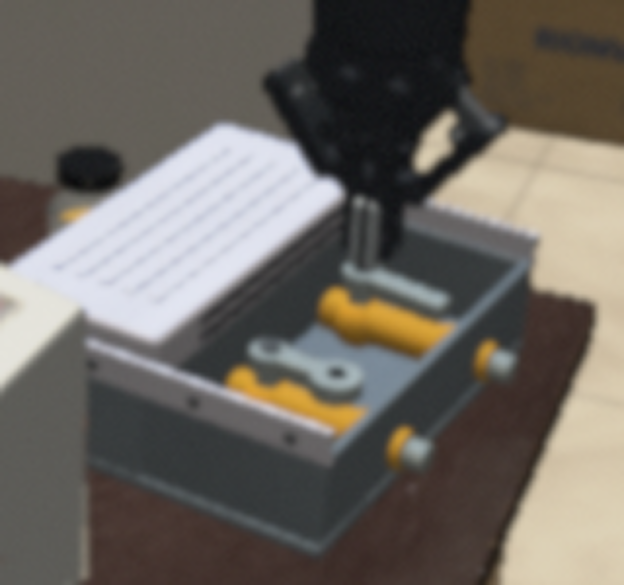

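```bash
python3 - <<'E'
from h import *
z=np.array([.983,-.185,0]);y=np.array([.185,.983,0]);o=np.array([413.3,-328.1,282.3])
for dx in(-60,-45,-30,-14.5,0,14.5,30,45,60):
    print(dx,[((proj("side",o+z*dx-[0,0,k])[0]-[240,90])*3.9).round(0).tolist() for k in(173,150,130,110,90,70)])
E
```

```text
-60 [[473.0, 291.0], [478.0, 250.0], [483.0, 214.0], [487.0, 177.0], [492.0, 140.0], [496.0, 101.0]]
-45 [[446.0, 282.0], [451.0, 242.0], [455.0, 206.0], [459.0, 169.0], [463.0, 131.0], [467.0, 93.0]]
-30 [[419.0, 273.0], [423.0, 233.0], [427.0, 197.0], [431.0, 160.0], [435.0, 123.0], [439.0, 85.0]]
-14.5 [[391.0, 264.0], [395.0, 224.0], [399.0, 188.0], [402.0, 152.0], [406.0, 115.0], [409.0, 77.0]]
0 [[366.0, 256.0], [369.0, 216.0], [373.0, 181.0], [376.0, 144.0], [379.0, 107.0], [382.0, 69.0]]
14.5 [[341.0, 248.0], [344.0, 208.0], [347.0, 173.0], [350.0, 136.0], [353.0, 100.0], [356.0, 62.0]]
30 [[314.0, 240.0], [317.0, 200.0], [319.0, 164.0], [322.0, 128.0], [325.0, 92.0], [327.0, 54.0]]
45 [[288.0, 231.0], [291.0, 192.0], [293.0, 157.0], [296.0, 121.0], [298.0, 84.0], [300.0, 47.0]]
60 [[263.0, 223.0], [266.0, 184.0], [268.0, 149.0], [270.0, 113.0], [272.0, 77.0], [274.0, 39.0]]
```

The gripper's closed fingers are over the bay between the two handles. Its widest parts are high enough to clear the cover. I'll shift about 6 mm away from the disc and then go down.

```bash
python3 -m crank '[{"x":-0.003,"y":-0.0055,"z":0,"wx":0,"wy":0,"wz":0,"gripper":0},{"x":0,"y":0,"z":-0.02,"wx":0,"wy":0,"wz":0,"gripper":0},{"x":0,"y":0,"z":-0.02,"wx":0,"wy":0,"wz":0,"gripper":0},{"x":0,"y":0,"z":-0.02,"wx":0,"wy":0,"wz":0,"gripper":0},{"x":0,"y":0,"z":-0.004,"wx":0,"wy":0,"wz":0,"gripper":0},{"x":0,"y":0,"z":0,"wx":0,"wy":0,"wz":0,"gripper":0}]'
python3 - <<'E'
from h import *
a=save("side","side6.png")
cv2.imwrite("pics/z6s.png",cv2.resize(a[90:240,240:400,::-1],None,fx=3.9,fy=3.9,interpolation=cv2.INTER_CUBIC))
E
```

```text
clock: 8.52
eef_pos: [411.7, -334.1, 220.2]
tcp_rot: [[-0.001, 0.185, 0.983], [0.001, 0.983, -0.185], [-1.0, 0.001, -0.001]]
ft_force: [-1.1, -1.1, 0.0]
grip_width: 0.1
```

View pics/z6s.png

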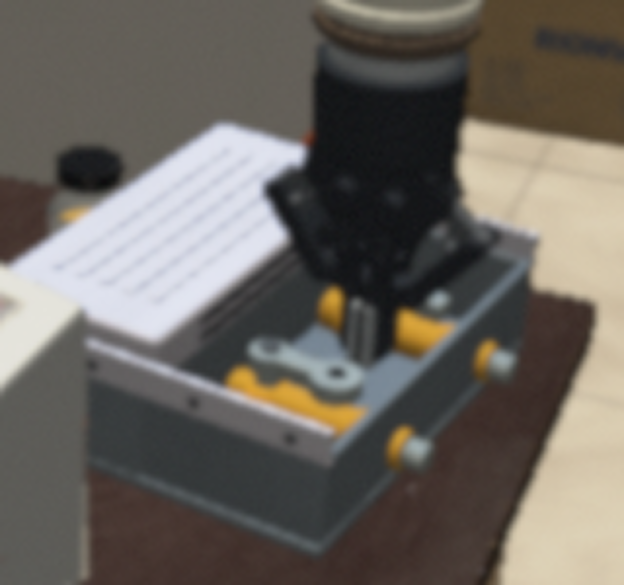

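```bash
python3 -m crank '[{"x":0.001,"y":0.008,"z":-0.002,"wx":0,"wy":0,"wz":0,"gripper":0},{"x":-0.0012,"y":0.0094,"z":0,"wx":0,"wy":0,"wz":0,"gripper":0},{"x":-0.002,"y":0.0106,"z":0,"wx":0,"wy":0,"wz":0,"gripper":0},{"x":-0.0014,"y":0.011,"z":0,"wx":0,"wy":0,"wz":0,"gripper":0},{"x":0.0025,"y":0.0102,"z":0,"wx":0,"wy":0,"wz":0,"gripper":0},{"x":0,"y":0,"z":0,"wx":0,"wy":0,"wz":0,"gripper":0}]'
python3 - <<'E'
from h import *
a=save("side","side7.png")
cv2.imwrite("pics/z7s.png",cv2.resize(a[90:240,240:400,::-1],None,fx=3.9,fy=3.9,interpolation=cv2.INTER_CUBIC))
E
```

```text
clock: 9.32
eef_pos: [410.2, -283.5, 218.5]
tcp_rot: [[-0.001, 0.184, 0.983], [0.001, 0.983, -0.184], [-1.0, 0.001, -0.002]]
ft_force: [-1.1, 1.0, 1.5]
grip_width: -0.0
```

View pics/z7s.png

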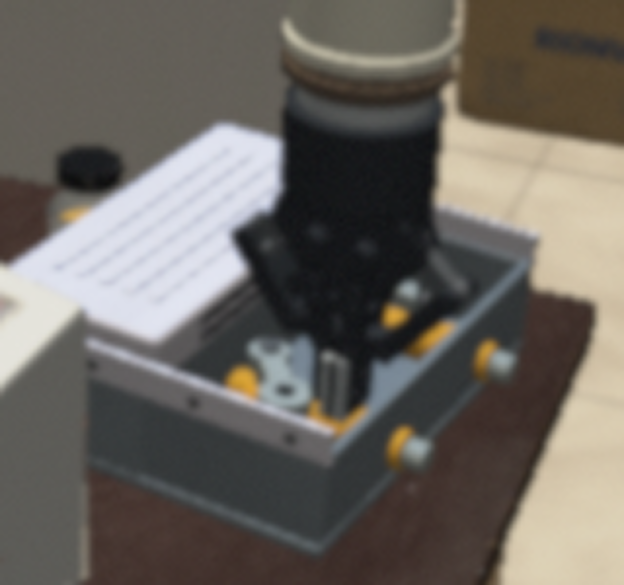

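The handle is about half turned. The finger is behind the disc and clear of the front wall.

```bash
python3 -m crank '[{"x":0.0045,"y":0.0073,"z":0,"wx":0,"wy":0,"wz":0,"gripper":0},{"x":0.0073,"y":0.0062,"z":0,"wx":0,"wy":0,"wz":0,"gripper":0},{"x":0.0069,"y":0.0043,"z":0,"wx":0,"wy":0,"wz":0,"gripper":0},{"x":0.005,"y":0.001,"z":0,"wx":0,"wy":0,"wz":0,"gripper":0},{"x":0,"y":0,"z":0,"wx":0,"wy":0,"wz":0,"gripper":0}]'; python3 -m crank '[{"x":0.002,"y":-0.0004,"z":0,"wx":0,"wy":0,"wz":0,"gripper":0},{"x":0,"y":0,"z":0,"wx":0,"wy":0,"wz":0,"gripper":0}]'
python3 - <<'E'
from h import *
a=save("side","side8.png")
cv2.imwrite("pics/z8s.png",cv2.resize(a[90:240,240:400,::-1],None,fx=3.9,fy=3.9,interpolation=cv2.INTER_CUBIC))
E
```

```text
clock: 10.0
eef_pos: [434.8, -265.7, 218.6]
tcp_rot: [[0.001, 0.185, 0.983], [0.001, 0.983, -0.185], [-1.0, 0.001, 0.001]]
ft_force: [-0.3, 0.7, 1.4]
grip_width: 0.1
clock: 10.25
eef_pos: [435.9, -266.1, 218.5]
tcp_rot: [[-0.001, 0.185, 0.983], [0.001, 0.983, -0.185], [-1.0, 0.001, -0.001]]
ft_force: [-2.6, 2.6, 1.2]
grip_width: 0.0
```

View pics/z8s.png

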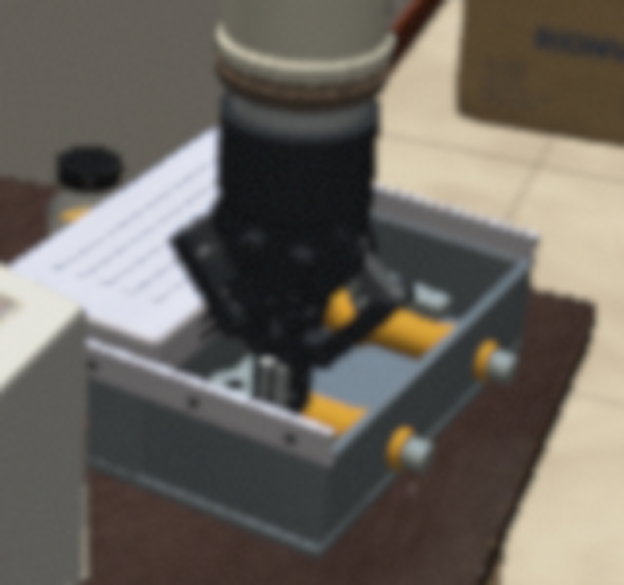

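```bash
for i in 1; do python3 -m crank '[{"x":0.001,"y":-0.0002,"z":0,"wx":0,"wy":0,"wz":0,"gripper":0},{"x":0.001,"y":-0.0002,"z":0,"wx":0,"wy":0,"wz":0,"gripper":0}]'; python3 -m crank '[{"x":0.001,"y":-0.0002,"z":0,"wx":0,"wy":0,"wz":0,"gripper":0},{"x":0.001,"y":-0.0002,"z":0,"wx":0,"wy":0,"wz":0,"gripper":0}]'; done
```

```text
clock: 10.55
eef_pos: [437.8, -267.0, 218.5]
tcp_rot: [[-0.001, 0.186, 0.983], [0.001, 0.983, -0.186], [-1.0, 0.0, -0.001]]
ft_force: [-2.8, 3.9, 1.8]
grip_width: -0.0
clock: 10.8
eef_pos: [439.3, -267.4, 218.4]
tcp_rot: [[-0.003, 0.186, 0.983], [0.001, 0.983, -0.186], [-1.0, 0.0, -0.003]]
ft_force: [-6.6, 4.9, 3.4]
grip_width: -0.1
```

```bash
python3 -m crank '[{"x":0.001,"y":-0.0002,"z":0,"wx":0,"wy":0,"wz":0,"gripper":0},{"x":0.001,"y":-0.0002,"z":0,"wx":0,"wy":0,"wz":0,"gripper":0}]'; python3 -m crank '[{"x":0.001,"y":-0.0002,"z":0,"wx":0,"wy":0,"wz":0,"gripper":0},{"x":0,"y":0,"z":0,"wx":0,"wy":0,"wz":0,"gripper":0}]'
```

```text
clock: 11.05
eef_pos: [440.2, -267.5, 218.1]
tcp_rot: [[-0.006, 0.186, 0.983], [0.001, 0.983, -0.186], [-1.0, 0.0, -0.006]]
ft_force: [-10.6, 5.0, 7.6]
grip_width: -0.1
clock: 11.3
eef_pos: [440.5, -267.5, 218.1]
tcp_rot: [[-0.008, 0.186, 0.982], [0.001, 0.983, -0.186], [-1.0, -0.0, -0.008]]
ft_force: [-11.2, 6.0, 9.0]
grip_width: 0.4
```

The handle is at its stop: force is rising with almost no movement. I'll back off straight toward box -x, rise, and look.

```bash
python3 -m crank '[{"x":-0.0098,"y":0.0019,"z":0,"wx":0,"wy":0,"wz":0,"gripper":0},{"x":-0.005,"y":0.001,"z":0.02,"wx":0,"wy":0,"wz":0,"gripper":0},{"x":0,"y":0,"z":0.05,"wx":0,"wy":0,"wz":0,"gripper":0},{"x":0,"y":0,"z":0.05,"wx":0,"wy":0,"wz":0,"gripper":0},{"x":-0.03,"y":-0.04,"z":0.02,"wx":0,"wy":0,"wz":-8,"gripper":0},{"x":-0.03,"y":-0.05,"z":0,"wx":0,"wy":0,"wz":-8,"gripper":0},{"x":-0.03,"y":-0.05,"z":0,"wx":0,"wy":0,"wz":-8,"gripper":0},{"x":-0.02,"y":-0.05,"z":0,"wx":0,"wy":0,"wz":-8,"gripper":0},{"x":-0.02,"y":-0.05,"z":0,"wx":0,"wy":0,"wz":0,"gripper":0},{"x":0,"y":0,"z":0,"wx":0,"wy":0,"wz":0,"gripper":0}]'
python3 - <<'E'
from h import *
a=save("side","side9.png");b=save("top","top9.png")
cv2.imwrite("pics/z9b.png",cv2.resize(b[140:300,295:455,::-1],None,fx=3.75,fy=3.75,interpolation=cv2.INTER_CUBIC))
cv2.imwrite("pics/z9s.png",cv2.resize(a[110:240,240:400,::-1],None,fx=4.5,fy=4.5,interpolation=cv2.INTER_CUBIC))
E
```

```text
clock: 12.55
eef_pos: [294.5, -511.1, 359.0]
tcp_rot: [[0.0, 0.685, 0.729], [-0.005, 0.729, -0.685], [-1.0, -0.003, 0.004]]
ft_force: [-0.5, 0.3, 0.3]
grip_width: 0.2
```

View pics/z9b.png

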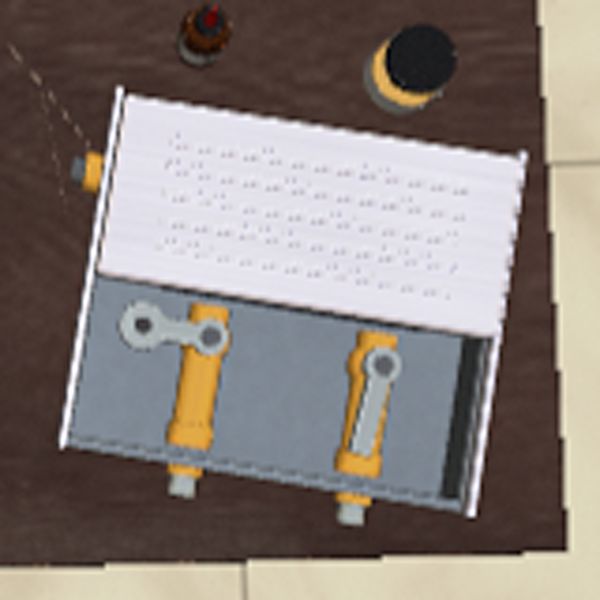

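View pics/side9.png

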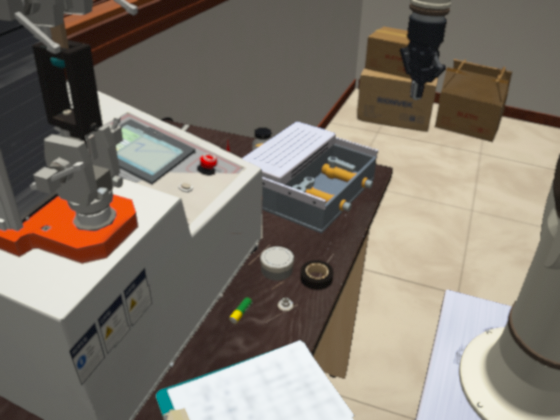

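The disc is now at about (333,226.5) in the top picture, pointing to box +y. The plain handle and the cover look unchanged. I'll check the angles.

```bash
python3 - <<'E'
from h import *
p=np.array([475,-356.7]);c,s=np.cos(-.192),np.sin(-.192)
def bx(w): d=w[:2]-p;return np.array([c*d[0]+s*d[1],-s*d[0]+c*d[1]])
g=lambda q:bx(at_z("top",np.array([295,140])+np.array(q)/3.75,56))
d=g((143,325))-g((211,336));print(d,np.arctan2(d[1],-d[0]))
d=g((363,452))-g((383,366));print(d,np.arctan2(d[1],-d[0]))
a=cv2.imread("pics/top4.png").astype(int);b=cv2.imread("pics/top9.png").astype(int)
D=(abs(a-b).max(2)>40).astype(np.uint8);n,l,st,_=cv2.connectedComponentsWithStats(D)
print([x.tolist() for x in st[1:] if x[4]>8])
a=cv2.imread("pics/side0.png").astype(int);b=cv2.imread("pics/side9.png").astype(int)
D=(abs(a-b).max(2)>40).astype(np.uint8);n,l,st,_=cv2.connectedComponentsWithStats(D)
print([x.tolist() for x in st[1:] if x[4]>8])
for cam in("top","side"):
  for t in("marked_end","marked_pivot"):
    r=nets.landmark_of(cam,t)
    if r:print(cam,t,r[0]["score"],bx(at_z(cam,r[0]["position"],56)).round(1))
E
```

```text
[-0.06887923 40.31901816] 1.5690879726697615
[-51.42171658   4.15249938] 0.08057895412659276
[[327, 221, 20, 12, 127], [341, 234, 13, 20, 179], [442, 282, 118, 138, 6269], [523, 298, 30, 36, 188], [465, 317, 5, 7, 19]]
[[413, 0, 15, 4, 21], [453, 0, 40, 66, 1744], [401, 5, 48, 92, 2507], [242, 121, 88, 55, 2245], [281, 134, 90, 65, 2962], [263, 174, 9, 4, 22]]
top marked_end 0.79 [-18.   87.6]
top marked_pivot 0.95 [-26.2  32.7]
side marked_end 0.55 [-22.1  83.8]
side marked_pivot 0.85 [-28.1  37.7]
```

```bash
python3 -c "
from rig import close_job
print(close_job())"
```

```text
the job is handed in; nothing more can be done
None
```

The cover is pushed back to its stop, and the marked (disc-ended) valve handle is pushed clockwise to its stop, in that order. The job is handed in at about 13 s on the robot's clock, and the gripper touches nothing.

- **Cover:** it stopped with a clear rise in force (about 10 N). In the last top picture it has not moved since. My measurements put its front face at box x −2 to −4 mm, against −5 mm expected; the network's side-view reading of −14 mm disagreed.
- **Marked handle:** it also stopped with rising force (about 13 N in the horizontal). Measured from the last top picture it stands at about 1.569 rad, against 1.571 for fully shut. The networks' points for it were several mm off, by up to 10, so I relied on my own pixel reading.
- **Plain handle and bystanders:** the plain handle is unchanged at about 0.08 rad. Comparing pictures from before and after showed changes only at the cover, the marked handle and the arm itself.
- **Refused call:** my first move call was refused because its rows lacked some keys. Nothing moved.

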